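# Gauge the depth of a toy house's chimney hole

### The job

Find out how deep the chimney hole in the wooden toy house has been drilled: take the depth gauge out of its stand and lower it gently into the hole until its rod touches the bottom, without letting it drop or pressing hard. Then slide the gauge's collar down until it lies on the top of the house, and leave the gauge standing there, rod on the bottom and collar on the house. Do not disturb the paint jars, the brush or the roof.

Things in the scene. Friction and masses are not known exactly. Their poses are not given: they have to be found in the camera images.
- jig: Low wooden tray 100 x 90 x 30 mm, fixed; origin under its centre at table level, x along the 100 mm side. Captive in it, on a firm felt pad (gives 1 mm under 10 N), stands the toy house: a wooden block 80 x 70 mm, 65 mm high, one round hole in its flat top. It is packed up by an unknown amount: its top is 71 to 93 mm above the table, different every time, to be seen or felt.
- hole_axis (a point): Point on the vertical axis of the hole in the house's top, but at table level: it tells where the hole is in plan, not its height. x = 15, y = 12 mm in the jig's frame. The hole is 13.4 mm wide with a 1.5 mm chamfer at the mouth, and blind: 30 to 56 mm deep, different every time, flat floor, to be found by feel.
- gauge: Depth gauge, loose, 120 to 200 g, upright in its stand at the start. Origin: centre of the rod's lower end; z along the rod towards the grip. Wooden rod 12 mm thick with chamfered foot, up to z = 92 mm; round flange 24 mm wide, z 92 to 96; waist to grip, 14 mm wide, z 96 to 122; cap 18 mm wide, z 122 to 126 (top). A sliding collar sits on the rod below the flange.
- collar (a joint): Slip collar on the gauge's rod: aluminium disc 52 mm wide, 12 mm thick; slides against about 5 N of friction and stays where left. Value in m: 0 with its underside 74 mm above the rod's lower end, growing as it slides down to that end, at most 0.060; 0 to 0.008 at the start.
- collar_face (a point): Centre of the collar's underside, on the rod's axis; z along the rod towards the grip. The collar's upper face is 12 mm above it: open fingers (over 24 mm apart) pass down over cap and flange and can press on it.
- stand: Dark wooden block 85 x 85 x 40 mm, fixed to the table, with one upright hole in the middle of its top, 13.4 mm wide and 30 mm deep, in which the gauge stands at the start (rod end 10 mm above the table). Origin under its centre at table level.
- jar_a: Closed paint jar, green glass, black lid, 70 mm wide, 75 mm high, loose; origin under its centre. Leave alone.
- jar_b: Closed paint jar, white, black lid, 70 mm wide, 75 mm high, loose; origin under its centre. Leave alone.
- brush: Flat paint brush, 190 mm long, lying on the table along its x; origin under its middle. Leave alone.
- roof: The house's pitched roof, wooden, 80 x 76 mm and about 50 mm high, loose on the table; origin under its centre. Leave alone.

How it is judged (in metres and radians):
On the way, in this order (a step that is already met when the one before it is completed fails the run):
1. the gauge's rod stands on the bottom of the house's hole (horizontal distance between gauge and hole_axis below 0.006 m and z of hole_floor_c0 in the frame of gauge above -0.007 m and angle between gauge's own z axis and vertical below 0.1 rad), for 0.1 s.
2. the collar lies on the top of the house, the rod still on the bottom (all of step 1 and z of house_c0 in the frame of collar_face between -0.0045 and 0 m), for 0.1 s.
At the end, for the whole second after the job is handed in: The gauge stands upright (within 0.1 rad) in the house's hole, its rod end within 2 mm of the hole's floor, the collar's underside within 2 mm of the house's top, released and at rest (below 0.02 m/s) (all of step 2 and linear speed of gauge below 0.02 m/s); the robot touches nothing.
It fails at once if the gauge, with its collar, presses on the house or the hole's floor with more than 20 N (contact force between gauge and jig above 20 N).
It fails at once if the gauge is dropped down the hole (faster than 0.25 m/s with its foot in the hole) (horizontal distance between gauge and hole_axis below 0.008 m and z of gauge in the frame of jig below 0.071 m and linear speed of gauge above 0.25 m/s).
It fails at once if a jar, the brush or the roof is moved more than 15 mm (distance of any of jar_a, jar_b, brush, roof from where it was at the start of the episode above 0.015 m).
It also fails if it takes over 51 s, if anything falls off the work surface, if the arm or the gripper's body presses on something with over 40 N, if the wrist force passes 120 N, or if a joint passes its speed limit or range.

### The arm

A 7-joint arm with a two-finger parallel gripper is mounted at the origin on the work surface. World frame = base frame: x ahead of the robot, y to its left, z up, the work surface at z = 0. Lengths are in mm, angles in rad, forces in N, time in s.
With the tool pointing down it reaches from about 350 to 900 mm from the base axis. Payload 7.2 kg.
Tool frame: the origin (TCP) lies midway between the tips of the shut fingers; the grasp point (between the pads) lies 19 mm behind it; z points along the fingers, y is the line along which they close (so a half turn about z gives the same grasp; the last joint's range is limited). The gripper opens to 88 mm and grips with 3 to 60 N. Pads are 20 mm wide; open, the fingers measure 115 mm over their backs; the gripper's body (75 mm by 178 mm) begins 61 mm behind the grasp point.
Start: joints at [-1.403, 0.411, -0.013, 1.596, 0.006, 1.134, -0.082], TCP at [146.022, 607.706, 222.653] pointing down, gripper open.
Joint ranges: [-2.95, 2.95], [-0.29, 1.99], [-1.47, 1.44], [0.14, 2.54], [-1.03, 4.17], [0.13, 1.85], [-2.86, 2.86]. Speed limits (rad/s): [2.39, 2.39, 3.01, 3.01, 3.14, 3.14, 3.14].

### API

Orientations are given as [roll, pitch, yaw] about the fixed x, y, z axes, in that order (R = Rz(yaw) Ry(pitch) Rx(roll)).
In Python, from plant import ctrl, optics, workorder gives the robot as it stands.
- The arm moves only by the tool play_rows, never from a script. Its argument "increments" is a list of rows, each an object with "translation": the shift along the tool's x, y, z in cm, a list of three; "turn": the turn, a rotation vector about the tool's x, y, z in degrees, a list of three; "gripper": the opening, from 0 (shut) to 1 (fully open). In form: [{"translation": [tx, ty, tz], "turn": [ax, ay, az], "gripper": gripper}, ...]. A call has 1 to 12 rows; each row is the pose to reach, as a shift and turn from the pose commanded when the call began, along the tool's axes at that moment; what a row does not reach only later rows make up. A row lasts 1/10 s, in which the tool goes at most 50 mm and 8.59 degrees, less where a joint would pass 70% of its speed; a pose out of reach is approached as far as the arm can. A call with a gripper value outside its range is refused whole. The fingers move at their own pace and stop on an object; the grip force is fixed at half the most. Time passes only in rows, so rows that repeat a pose let the fingers close. It gives the time, the measured TCP pose, the force, the opening and the grip force at its end, in the units of the state.
- ctrl.get_state(): the state, without advancing time (a new reading comes with each control period).
- optics.grab_frame(name): name is "scene" or "top" or "wrist"; returns (picture, depth): 400x640x3 uint8, red, green, blue; 400x640 float32, mm along the optical axis (not along the pixel's ray), 0 where there is no reading.
- optics.get_calibration(name): a dict with "fx", "fy", "cx", "cy" (pixels), "cam_to_world" (4x4, takes a point from camera to world coordinates). Camera axes: x right, y up, looking along -z (the intrinsics and any distortion apply to the point x, -y, -z); pixel columns grow to the right and rows downward; lengths in mm; the calibration is good to about 2 mm. A picture is of the moment at which its call begins: read the wrist's pose just before it. get_calibration takes no time and is no camera call; for the wrist camera it gives the pose at the moment of the call.
- workorder.sign_off(): hands the job in; it is judged then, once.
The state is a dict: "t": time; "q": joint angles; "joint_vel": joint speeds; "joint_efforts": joint torques, N m; "tool_pos": TCP position; "tool_rot": TCP orientation; "force": force on the tool from outside, world axes, zero at the start; "ft_torque": the same for the moment, N m; "opening": finger opening in mm; "finger_force": force on a finger pad.
Only numpy, scipy, OpenCV 4.12 (cv2) and the standard library are available. Lean on these libraries where they do the work, as an engineer would, in place of code of your own. Each camera call takes 0.05 s, during which the arm holds its last target. There are 200 camera calls.

## Working session

There is one attempt and no reset: what is moved stays moved. The work goes in short steps, Python scripts to look and compute and a tool call to move; the robot and the scene stay as the last step left them, time stands still between calls to the robot, and variables do not carry over. Pictures are saved under pics/ and viewed, at most 10 in all, crops included, and the job is handed in when it is done.

Besides the shell and the picture viewer there is one more tool, called after "Emit:" in YAML: its name, and indented under it one key for each argument. play_rows: Moves the arm, as the interface text tells. Its arguments: {"type":"object","properties":{"increments":{"type":"array","items":{"type":"object","properties":{"translation":{"type":"array","items":{"type":"number"}},"turn":{"type":"array","items":{"type":"number"}},"gripper":{"type":"number"}}}}},"required":["increments"]}

```bash
mkdir -p pics; ls; cat > h.py <<'E'
import numpy as np, cv2
from plant import ctrl, optics, workorder
def cloud(name):
    c=optics.get_calibration(name); im,d=optics.grab_frame(name)
    v,u=np.mgrid[0:400,0:640]
    P=np.stack([(u-c['cx'])/c['fx']*d,-(v-c['cy'])/c['fy']*d,-d],-1)
    T=np.array(c['cam_to_world']); W=P@T[:3,:3].T+T[:3,3]; W[d<=0]=np.nan
    return im,d,W,c
E
python3 - <<'E'
from h import *
np.set_printoptions(precision=1,suppress=True)
out=[]
for n in ['top','scene']:
    im,d,W,c=cloud(n); np.savez(n+'.npz',im=im,d=d,W=W); cv2.imwrite(f'pics/{n}.png',im[...,::-1]); print(n,c)
s=ctrl.get_state();print(s)
E
```

```text
pics
top {'fx': 389.8813123205726, 'fy': 389.8813123205726, 'cx': 316.01712422844315, 'cy': 194.40598413220056, 'cam_to_world': array([[  -0. ,    1. ,   -0.1,  436.5],
       [  -1. ,   -0. ,    0. ,    3.7],
       [   0. ,    0.1,    1. , 1074.2],
       [   0. ,    0. ,    0. ,    1. ]])}
scene {'fx': 448.3988550253536, 'fy': 448.3988550253536, 'cx': 316.042787313896, 'cy': 204.47649768226248, 'cam_to_world': array([[  -0.5,   -0.7,    0.5, 1200.6],
       [   0.9,   -0.4,    0.3,  362.5],
       [  -0. ,    0.6,    0.8, 1081.9],
       [   0. ,    0. ,    0. ,    1. ]])}
{'t': 0.1, 'q': array([-1.4,  0.4, -0. ,  1.6,  0. ,  1.1, -0.1]), 'joint_vel': array([ 0., -0.,  0., -0., -0.,  0.,  0.]), 'joint_efforts': array([  0. , -58.9,   0.6, -29.2,  -0.1,   0. ,   0. ]), 'tool_pos': array([146. , 607.3, 221.9]), 'tool_rot': array([-3.1,  0. ,  2.9]), 'force': array([-0.7, -0.3, -0.5]), 'ft_torque': array([ 0.,  0., -0.]), 'finger_force': 0.0, 'opening': 87.88776359625726}
```

View pics/top.png

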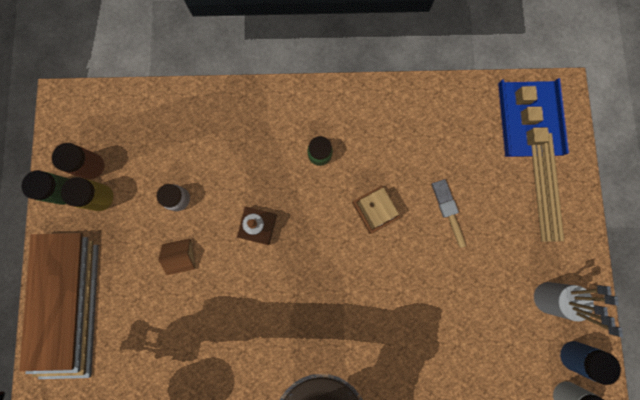

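View pics/scene.png

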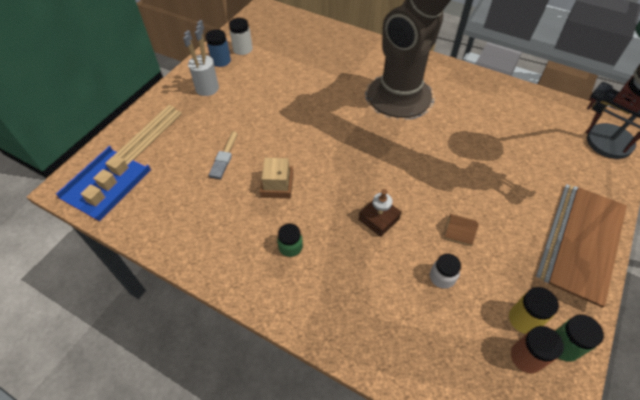

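```bash
python3 - <<'E'
from h import *
np.set_printoptions(precision=1,suppress=True)
z=np.load('top.npz');W=z['W'];im=z['im']
for n,(u0,u1,v0,v1) in dict(stand=(230,285,200,255),jig=(345,410,175,240)).items():
    p=W[v0:v1,u0:u1]; h=p[...,2]; 
    m=(h>22); c=p[m]; print(n,m.sum(),'z pct',np.nanpercentile(c[:,2],[5,25,50,75,95,99.5]))
    for lo,hi in [(22,36),(34,50),(60,100),(100,112),(112,150)]:
        mm=(h>lo)&(h<hi)
        if mm.sum()>2:
            q=p[mm]; r=cv2.minAreaRect(q[:,:2].astype(np.float32)); print(lo,hi,mm.sum(),q.mean(0),r)
for n,(u,v) in dict(jara=(320,150),jarb=(170,196),roof=(178,257),brush=(448,210),table=(300,250),hole=(373,205)).items(): print(n,W[v,u])
s=ctrl.get_state();print(s['tool_pos'],s['tool_rot'],s['q'])
c=optics.get_calibration('wrist');print(c)
E
```

```text
stand 1060 z pct [ 36.8  39.4  41.3  94.1 108.5 137.9]
22 36 29 [502.7 129.4  30.6] ((508.8433532714844, 157.25997924804688), (85.1387939453125, 83.11793518066406), 75.35115051269531)
34 50 703 [506.4 153.3  40.2] ((508.60589599609375, 157.42529296875), (85.57209777832031, 84.81900024414062), 75.00252532958984)
60 100 253 [507.8 156.1  94.8] ((508.3673400878906, 157.1077880859375), (49.899539947509766, 50.067665100097656), 60.5445442199707)
100 112 39 [506.6 153.9 105.9] ((509.4584045410156, 154.8737030029297), (18.502689361572266, 37.98649978637695), 76.02806854248047)
112 150 47 [508.5 157.1 135.4] ((508.6958923339844, 157.2036590576172), (16.12213897705078, 16.096332550048828), 63.377986907958984)
jig 1190 z pct [28.  46.3 76.6 78.3 80.2 81.7]
22 36 278 [ 538.7 -149.5   29.8] ((545.1677856445312, -163.98406982421875), (100.21217346191406, 89.92115783691406), 27.27933692932129)
34 50 41 [ 527.5 -141.5   41.2] ((528.8329467773438, -145.57968139648438), (99.04161071777344, 46.75764846801758), 40.41300582885742)
60 100 861 [ 544.1 -163.6   77.1] ((544.6558227539062, -164.43191528320312), (80.9307861328125, 70.71805572509766), 27.51251983642578)
jara [700.3 -15.8  73.7]
jarb [586.7 374.4  77.1]
roof [430.4 360.   47.4]
brush [ 538.5 -360.    21.2]
table [440.9  44.6  -0.7]
hole [ 554.2 -153.    46.9]
[146.  607.3 221.9] [-3.1  0.   2.9] [-1.4  0.4 -0.   1.6  0.   1.1 -0.1]
{'fx': 290.9491841975273, 'fy': 290.9491841975273, 'cx': 321.12956070075614, 'cy': 204.16177121307072, 'cam_to_world': array([[  0.2,  -0.9,  -0.2,  79.2],
       [  1. ,   0.2,   0.1, 623. ],
       [ -0. ,  -0.3,   1. , 384. ],
       [  0. ,   0. ,   0. ,   1. ]])}
```

```bash
cat >> h.py <<'E'
from scipy.spatial.transform import Rotation as R
np.set_printoptions(precision=3,suppress=True)
def plan(pos,yaw=None):
    s=ctrl.get_state(); A=R.from_euler('xyz',s['tool_rot']); y=s['tool_rot'][2] if yaw is None else yaw
    B=R.from_euler('xyz',[np.pi,0,y])
    print('t',s['t'],'pos',s['tool_pos'],'rot',s['tool_rot'],'F',s['force'],'open',s['opening'],s['finger_force'])
    print('translation cm',A.inv().apply(np.array(pos)-s['tool_pos'])/10,'turn deg',np.degrees((A.inv()*B).as_rotvec()))
E
python3 -c "
from h import *
plan([508.6,157.2,230])"
```

```text
t 0.1 pos [145.95  607.257 221.89 ] rot [-3.14   0.     2.906] F [-0.746 -0.29  -0.524] open 87.88776359625726 0.0
translation cm [-45.776 -35.289  -0.754] turn deg [-0.083  0.007 -0.   ]
```

Emit:
play_rows:
  increments:
    - {"translation": [-15, -11.8, -0.8], "turn": [0, 0, 0], "gripper": 1}
    - {"translation": [-30, -23.5, -0.8], "turn": [0, 0, 0], "gripper": 1}
    - {"translation": [-45.8, -35.3, -0.8], "turn": [0, 0, 0], "gripper": 1}
    - {"translation": [-45.8, -35.3, -0.8], "turn": [0, 0, 0], "gripper": 1}
    - {"translation": [-45.8, -35.3, -0.8], "turn": [0, 0, 0], "gripper": 1}
    - {"translation": [-45.8, -35.3, -0.8], "turn": [0, 0, 0], "gripper": 1}
    - {"translation": [-45.8, -35.3, -0.8], "turn": [0, 0, 0], "gripper": 1}
    - {"translation": [-45.8, -35.3, -0.8], "turn": [0, 0, 0], "gripper": 1}
    - {"translation": [-45.8, -35.3, -0.8], "turn": [0, 0, 0], "gripper": 1}
    - {"translation": [-45.8, -35.3, -0.8], "turn": [0, 0, 0], "gripper": 1}
    - {"translation": [-45.8, -35.3, -0.8], "turn": [0, 0, 0], "gripper": 1}
    - {"translation": [-45.8, -35.3, -0.8], "turn": [0, 0, 0], "gripper": 1}

```text
t: 1.3
tool_pos: [510.8, 153.3, 230.7]
tool_rot: [-3.141, 0.001, 2.902]
force: [-0.1, 1.0, -0.1]
opening: 87.5
finger_force: 0.0
```

Emit:
play_rows:
  increments:
    - {"translation": [0, 0, 0], "turn": [0, 0, 0], "gripper": 1}
    - {"translation": [0, 0, 0], "turn": [0, 0, 0], "gripper": 1}
    - {"translation": [0, 0, 0], "turn": [0, 0, 0], "gripper": 1}
    - {"translation": [0, 0, 0], "turn": [0, 0, 0], "gripper": 1}

```text
t: 1.7
tool_pos: [508.1, 158.9, 230.5]
tool_rot: [3.141, -0.001, 2.908]
force: [-0.3, -0.5, -0.4]
opening: 87.8
finger_force: 0.0
```

```bash
cat > w.py <<'E'
from h import *
import sys
n=sys.argv[1]
plan([508.6,157.2,230])
im,d,W,c=cloud('wrist'); np.savez(n+'.npz',im=im,d=d,W=W); cv2.imwrite(f'pics/{n}.png',im[...,::-1])
for lo,hi in [(36,44),(72,85),(88,100),(103,109),(130,142)]:
    m=(W[...,2]>lo)&(W[...,2]<hi); k,l,st,ce=cv2.connectedComponentsWithStats(m.astype(np.uint8))
    for i in range(1,k):
        if st[i,4]>60: q=W[l==i]; print(lo,hi,st[i],q.mean(0),cv2.minAreaRect(q[:,:2].astype(np.float32)))
E
python3 w.py w1
```

```text
t 1.7 pos [508.054 158.884 230.525] rot [ 3.141 -0.001  2.908] F [-0.299 -0.523 -0.366] open 87.80165448853077 0.0
translation cm [-0.092 -0.151  0.052] turn deg [ 0.013 -0.035 -0.   ]
36 44 [454  51  72  42 580] [420.782 370.685  40.037] ((420.18414306640625, 371.3596496582031), (16.391162872314453, 77.22335052490234), 15.9240083694458)
36 44 [460  70  70  38 478] [444.579 374.398  40.122] ((444.3912353515625, 376.04669189453125), (14.309797286987305, 77.47660064697266), 6.723887920379639)
36 44 [ 289  152   71   70 2787] [500.497 162.399  40.172] ((510.1642761230469, 160.51612854003906), (84.28959655761719, 85.34445190429688), 75.14754486083984)
36 44 [480 181  34  50 218] [575.061 359.188  40.341] ((578.928466796875, 362.4932556152344), (22.825712203979492, 64.6630859375), 60.34019088745117)
36 44 [ 84 231  32  25 179] [ 515.67  -139.114   40.001] ((516.304931640625, -138.84654235839844), (45.448936462402344, 3.3360755443573), 26.478349685668945)
36 44 [214 326  48  27 205] [687.854   2.316  40.382] ((693.20361328125, -1.835601806640625), (68.41255187988281, 30.60613441467285), 57
[... 275 characters left out ...]
94), (29.383882522583008, 15.643684387207031), 67.11605072021484)
72 85 [208 347  44  14 461] [691.302  -7.418  75.083] ((690.6035766601562, -7.636054992675781), (55.722633361816406, 20.08335304260254), 75.61421966552734)
88 100 [ 299  172   49   49 1316] [506.843 160.732  94.86 ] ((509.40789794921875, 160.10162353515625), (50.78022384643555, 50.648380279541016), 30.76024055480957)
103 109 [312 188  23  19 194] [504.944 160.903 106.075] ((506.7087097167969, 160.5977325439453), (22.71895408630371, 17.525894165039062), 79.48551177978516)
130 142 [314 198  19  19 283] [509.339 160.096 135.95 ] ((509.3959045410156, 159.99581909179688), (16.562625885009766, 17.063243865966797), 76.77468872070312)
```

Emit:
play_rows:
  increments:
    - {"translation": [-11.4, -28.5, 0], "turn": [0, 0, 0], "gripper": 1}
    - {"translation": [-11.4, -28.5, 0], "turn": [0, 0, 0], "gripper": 1}
    - {"translation": [-11.4, -28.5, 0], "turn": [0, 0, 0], "gripper": 1}
    - {"translation": [-11.4, -28.5, 0], "turn": [0, 0, 0], "gripper": 1}
    - {"translation": [-11.4, -28.5, 0], "turn": [0, 0, 0], "gripper": 1}
    - {"translation": [-11.4, -28.5, 0], "turn": [0, 0, 0], "gripper": 1}
    - {"translation": [-11.4, -28.5, 0], "turn": [0, 0, 0], "gripper": 1}
    - {"translation": [-11.4, -28.5, 0], "turn": [0, 0, 0], "gripper": 1}
    - {"translation": [-11.4, -28.5, 0], "turn": [0, 0, 0], "gripper": 1}
    - {"translation": [-11.4, -28.5, 0], "turn": [0, 0, 0], "gripper": 1}
    - {"translation": [-11.4, -28.5, 0], "turn": [0, 0, 0], "gripper": 1}
    - {"translation": [-11.4, -28.5, 0], "turn": [0, 0, 0], "gripper": 1}

```text
t: 2.95
tool_pos: [553.3, -145.0, 230.7]
tool_rot: [3.141, -0.0, 2.908]
force: [0.1, 0.5, -0.3]
opening: 87.6
finger_force: 0.0
```

```bash
python3 w.py w2; python3 - <<'E'
from h import *
z=np.load('w2.npz');im=z['im'];print(np.unique(np.isnan(z['W'][...,2])))
cv2.imwrite('pics/w2c.png',cv2.resize(im[100:300,220:420,::-1],(600,600),interpolation=cv2.INTER_CUBIC))
E
```

```text
t 2.95 pos [ 553.288 -144.978  230.698] rot [ 3.141 -0.     2.908] F [ 0.071  0.543 -0.296] open 87.5930518656415 0.0
translation cm [11.35  28.36   0.081] turn deg [ 0.023 -0.001 -0.   ]
36 44 [ 527   46   95   82 4788] [507.338 150.574  39.984] ((509.18389892578125, 159.63172912597656), (87.9145736694336, 85.27301788330078), 75.71353149414062)
36 44 [435 251  29   8  71] [677.926  -5.728  40.389] ((679.7101440429688, -2.4743175506591797), (34.409637451171875, 5.152946949005127), 70.48808288574219)
72 85 [ 258  142   95   94 4418] [ 545.589 -162.115   77.766] ((547.1375732421875, -162.12916564941406), (80.2546615600586, 70.56281280517578), 27.43131446838379)
72 85 [452 266  24  19 203] [690.674   1.213  75.185] ((690.0018920898438, 1.9753704071044922), (36.02177429199219, 11.766152381896973), 37.69573974609375)
88 100 [ 589   51   51   59 1919] [508.342 151.097  94.245] ((509.3656005859375, 154.67214965820312), (51.217071533203125, 43.510135650634766), 1.028199315071106)
103 109 [617  65  23  28 375] [508.912 154.114 105.982] ((508.98724365234375, 155.61683654785156), (18.330297470092773, 23.718265533447266), 88.45243835449219)
[False  True]
```

View pics/w2c.png

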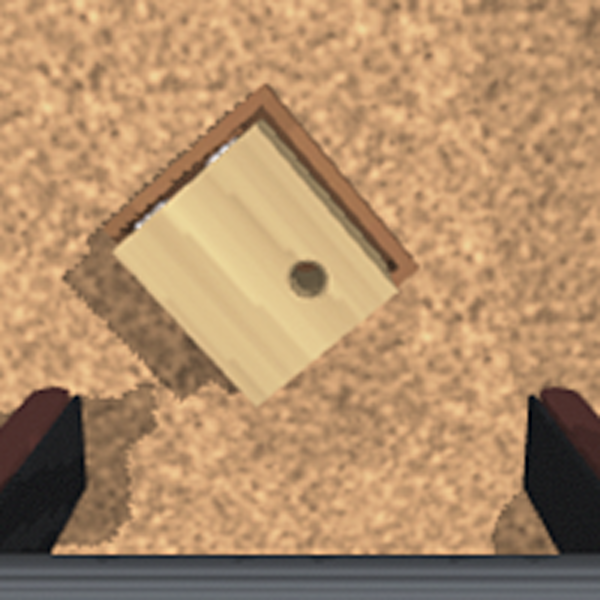

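```bash
python3 - <<'E'
from h import *
def ray(c,u,v,z):
    T=np.array(c['cam_to_world']);r=T[:3,:3]@[(u-c['cx'])/c['fx'],-(v-c['cy'])/c['fy'],-1];return T[:3,3]+r*(z-T[2,3])/r[2]
cw=optics.get_calibration('wrist'); ct=optics.get_calibration('top')
for n,c,(x0,x1,y0,y1) in [('w2',cw,(308,338,178,208)),('top',ct,(365,382,197,213))]:
    im=np.load(n+'.npz')['im']; g=cv2.cvtColor(im,cv2.COLOR_RGB2GRAY)[y0:y1,x0:x1].astype(float)
    w=np.clip(np.median(g)-15-g,0,25); l=cv2.connectedComponentsWithStats((w>0).astype(np.uint8))
    i=1+np.argmax(l[2][1:,4]); w*=(l[1]==i); v,u=np.mgrid[y0:y1,x0:x1]
    u,v=(u*w).sum()/w.sum(),(v*w).sum()/w.sum(); print(n,l[2][i],u,v,ray(c,u,v,77))
print(cw['cam_to_world'])
plan([509.4,158.5,150])
E
```

```text
w2 [  8   8  14  14 149] 322.19796215429403 192.51382823871907 [ 553.738 -144.523   77.   ]
top [ 4  4  6  7 31] 371.5918536990856 204.28262676641728 [ 552.655 -144.878   77.   ]
[[   0.23    -0.942   -0.245  486.421]
 [   0.973    0.223    0.058 -129.972]
 [   0.      -0.252    0.968  392.778]
 [   0.       0.       0.       1.   ]]
t 3.0 pos [ 553.282 -145.345  230.743] rot [3.141 0.    2.907] F [-0.579 -0.654 -0.868] open 87.44497283030087 0.0
translation cm [11.325 28.533  8.081] turn deg [0.016 0.009 0.   ]
```

Emit:
play_rows:
  increments:
    - {"translation": [11.3, 28.5, 0], "turn": [0, 0, 0], "gripper": 1}
    - {"translation": [11.3, 28.5, 0], "turn": [0, 0, 0], "gripper": 1}
    - {"translation": [11.3, 28.5, 0], "turn": [0, 0, 0], "gripper": 1}
    - {"translation": [11.3, 28.5, 0], "turn": [0, 0, 0], "gripper": 1}
    - {"translation": [11.3, 28.5, 0], "turn": [0, 0, 0], "gripper": 1}
    - {"translation": [11.3, 28.5, 0], "turn": [0, 0, 0], "gripper": 1}
    - {"translation": [11.3, 28.5, 0], "turn": [0, 0, 0], "gripper": 1}
    - {"translation": [11.3, 28.5, 4], "turn": [0, 0, 0], "gripper": 1}
    - {"translation": [11.3, 28.5, 8], "turn": [0, 0, 0], "gripper": 1}
    - {"translation": [11.3, 28.5, 8], "turn": [0, 0, 0], "gripper": 1}
    - {"translation": [11.3, 28.5, 8], "turn": [0, 0, 0], "gripper": 0.6}
    - {"translation": [11.3, 28.5, 8], "turn": [0, 0, 0], "gripper": 0.6}

```text
t: 4.2
tool_pos: [511.1, 157.2, 152.6]
tool_rot: [3.14, 0.002, 2.905]
force: [-0.1, 0.3, 0.8]
opening: 75.1
finger_force: 0.0
```

```bash
python3 w.py w3 | grep -v "^36\|^72"; python3 -c "
from h import *
plan([509.4,158.6,108.5])"
```

```text
t 4.2 pos [511.132 157.239 152.599] rot [3.14  0.002 2.905] F [-0.077  0.264  0.822] open 75.10153783746772 0.0
translation cm [ 0.229 -0.051 -7.741] turn deg [0.087 0.12  0.   ]
88 100 [ 292  182   65   64 2178] [504.523 161.008  94.768] ((509.0429992675781, 159.8573760986328), (50.56559371948242, 50.9760856628418), 79.31626892089844)
103 109 [309 204  32  26 380] [505.175 160.818 106.134] ((506.8946533203125, 160.3147735595703), (23.559383392333984, 18.07419776916504), 82.14527130126953)
130 142 [312 220  27  26 546] [509.004 160.034 136.005] ((509.32867431640625, 159.9519805908203), (17.06601333618164, 17.09538459777832), 76.49720764160156)
t 4.25 pos [511.237 157.346 152.715] rot [3.14  0.003 2.905] F [ 0.016 -0.807  0.508] open 71.19656844653416 0.0
translation cm [0.219 0.07  4.421] turn deg [0.113 0.145 0.   ]
```

View pics/w3.png

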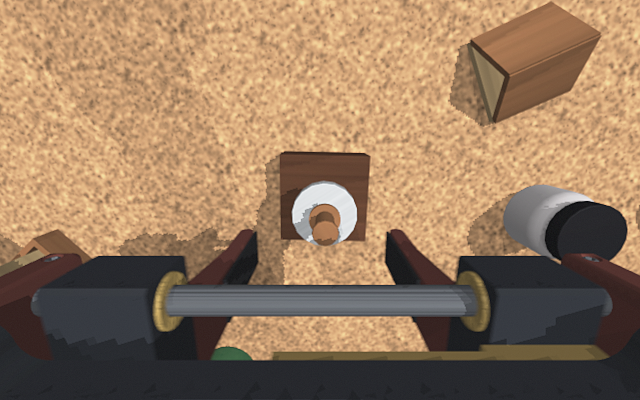

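Emit:
play_rows:
  increments:
    - {"translation": [0.1, 0.1, 1], "turn": [0, 0, 0], "gripper": 0.5}
    - {"translation": [0.1, 0.1, 2], "turn": [0, 0, 0], "gripper": 0.5}
    - {"translation": [0.1, 0.1, 2], "turn": [0, 0, 0], "gripper": 0.5}
    - {"translation": [0.1, 0.1, 2], "turn": [0, 0, 0], "gripper": 0.5}
    - {"translation": [0.1, 0.1, 2], "turn": [0, 0, 0], "gripper": 0.5}
    - {"translation": [0.1, 0.1, 2], "turn": [0, 0, 0], "gripper": 0.5}

```text
t: 4.85
tool_pos: [509.3, 158.5, 130.8]
tool_rot: [3.141, 0.0, 2.906]
force: [-0.8, -0.2, -0.9]
opening: 44.1
finger_force: 0.0
```

```bash
python3 -c "
from h import *
plan([509.2,159.5,108.5])"
```

```text
t 4.85 pos [509.298 158.486 130.848] rot [3.141 0.    2.906] F [-0.787 -0.174 -0.915] open 44.05247055673435 0.0
translation cm [0.034 0.096 2.235] turn deg [0.012 0.016 0.   ]
```

Emit:
play_rows:
  increments:
    - {"translation": [0, 0.1, 1.1], "turn": [0, 0, 0], "gripper": 0.5}
    - {"translation": [0, 0.1, 2.2], "turn": [0, 0, 0], "gripper": 0.5}
    - {"translation": [0, 0.1, 2.2], "turn": [0, 0, 0], "gripper": 0.4}
    - {"translation": [0, 0.1, 2.2], "turn": [0, 0, 0], "gripper": 0.3}
    - {"translation": [0, 0.1, 2.2], "turn": [0, 0, 0], "gripper": 0.2}
    - {"translation": [0, 0.1, 2.2], "turn": [0, 0, 0], "gripper": 0.1}
    - {"translation": [0, 0.1, 2.2], "turn": [0, 0, 0], "gripper": 0.0}
    - {"translation": [0, 0.1, 2.2], "turn": [0, 0, 0], "gripper": 0.0}
    - {"translation": [0, 0.1, 2.2], "turn": [0, 0, 0], "gripper": 0.0}

```text
t: 5.75
tool_pos: [509.5, 159.5, 108.8]
tool_rot: [3.141, 0.0, 2.906]
force: [-0.5, 0.3, 0.9]
opening: 16.1
finger_force: 30.0
```

Emit:
play_rows:
  increments:
    - {"translation": [0, 0, 0], "turn": [0, 0, 0], "gripper": 0.0}
    - {"translation": [0, 0, 0], "turn": [0, 0, 0], "gripper": 0.0}
    - {"translation": [0, 0, 0], "turn": [0, 0, 0], "gripper": 0.0}

```text
t: 6.05
tool_pos: [509.5, 159.5, 108.8]
tool_rot: [3.141, 0.0, 2.906]
force: [-0.0, 0.6, 1.4]
opening: 16.0
finger_force: 30.0
```

```bash
python3 w.py w4| grep -v "^36\|^72"
```

```text
t 6.05 pos [509.525 159.453 108.798] rot [3.141 0.    2.906] F [-0.007  0.571  1.409] open 15.988750046509848 30.000216364860535
translation cm [  0.033  -0.238 -12.12 ] turn deg [0.015 0.019 0.   ]
88 100 [ 282  197   80   55 2095] [496.667 162.646  94.628] ((501.0375061035156, 161.4599609375), (51.14787673950195, 34.794410705566406), 76.60478210449219)
103 109 [308 225  29  30 382] [502.608 160.88  106.146] ((506.5013427734375, 160.30780029296875), (17.006040573120117, 18.197240829467773), 76.25707244873047)
130 142 [ 284  242   76   43 1315] [505.698 160.11  136.049] ((508.2967224121094, 159.50277709960938), (35.94586181640625, 21.72336196899414), 76.23143768310547)
```

Emit:
play_rows:
  increments:
    - {"translation": [0, 0, -0.5], "turn": [0, 0, 0], "gripper": 0.0}
    - {"translation": [0, 0, -1.5], "turn": [0, 0, 0], "gripper": 0.0}
    - {"translation": [0, 0, -3], "turn": [0, 0, 0], "gripper": 0.0}
    - {"translation": [0, 0, -5], "turn": [0, 0, 0], "gripper": 0.0}
    - {"translation": [0, 0, -7], "turn": [0, 0, 0], "gripper": 0.0}
    - {"translation": [0, 0, -9], "turn": [0, 0, 0], "gripper": 0.0}
    - {"translation": [0, 0, -11], "turn": [0, 0, 0], "gripper": 0.0}
    - {"translation": [0, 0, -11], "turn": [0, 0, 0], "gripper": 0.0}
    - {"translation": [0, 0, -11], "turn": [0, 0, 0], "gripper": 0.0}
    - {"translation": [0, 0, -11], "turn": [0, 0, 0], "gripper": 0.0}
    - {"translation": [0, 0, -11], "turn": [0, 0, 0], "gripper": 0.0}

```text
t: 7.2
tool_pos: [508.8, 159.2, 217.6]
tool_rot: [-3.14, -0.001, 2.906]
force: [-0.0, 0.4, -1.4]
opening: 15.7
finger_force: 30.0
```

```bash
python3 - <<'E'
from h import *
plan([554,-145,216])
for n in ['scene']:
    im,d,W,c=cloud(n); np.savez('s2.npz',im=im,d=d,W=W); cv2.imwrite('pics/s2.png',cv2.resize(im[100:260,320:480,::-1],(600,600),interpolation=cv2.INTER_CUBIC))
E
```

```text
t 7.2 pos [508.76  159.184 217.575] rot [-3.14  -0.001  2.906] F [-0.041  0.355 -1.379] open 15.722653852165196 29.999793469905853
translation cm [-11.505 -28.52    0.176] turn deg [-0.071 -0.082  0.   ]
```

View pics/s2.png

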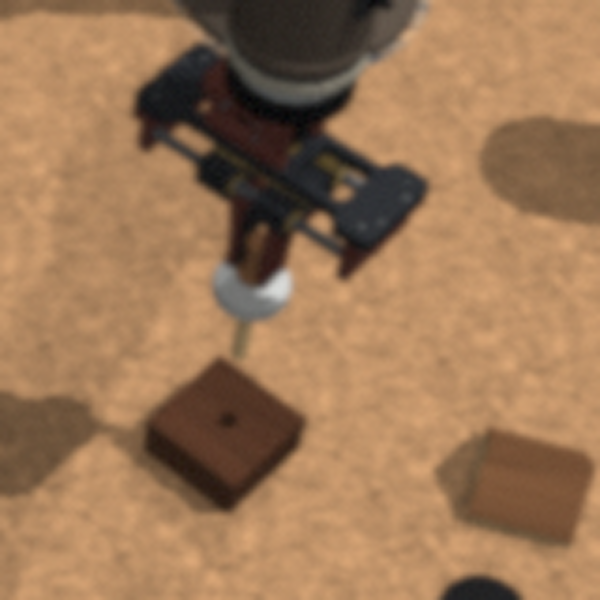

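Emit:
play_rows:
  increments:
    - {"translation": [-3, -7.1, 0], "turn": [0, 0, 0], "gripper": 0.0}
    - {"translation": [-4.5, -11.1, 0], "turn": [0, 0, 0], "gripper": 0.0}
    - {"translation": [-6, -15.1, 0], "turn": [0, 0, 0], "gripper": 0.0}
    - {"translation": [-8, -19.5, 0], "turn": [0, 0, 0], "gripper": 0.0}
    - {"translation": [-10, -24, 0], "turn": [0, 0, 0], "gripper": 0.0}
    - {"translation": [-11, -27, 0], "turn": [0, 0, 0], "gripper": 0.0}
    - {"translation": [-11.5, -28.5, 0.2], "turn": [0, 0, 0], "gripper": 0.0}
    - {"translation": [-11.5, -28.5, 0.2], "turn": [0, 0, 0], "gripper": 0.0}
    - {"translation": [-11.5, -28.5, 0.2], "turn": [0, 0, 0], "gripper": 0.0}
    - {"translation": [-11.5, -28.5, 0.2], "turn": [0, 0, 0], "gripper": 0.0}
    - {"translation": [-11.5, -28.5, 0.2], "turn": [0, 0, 0], "gripper": 0.0}
    - {"translation": [-11.5, -28.5, 0.2], "turn": [0, 0, 0], "gripper": 0.0}

```text
t: 8.45
tool_pos: [554.8, -143.4, 216.7]
tool_rot: [3.141, 0.0, 2.908]
force: [-0.2, 0.3, -1.0]
opening: 16.0
finger_force: 30.0
```

```bash
python3 - <<'E'
from h import *
plan([554,-144.8,200])
im,d,W,c=cloud('wrist'); np.savez('w5.npz',im=im,d=d,W=W)
for n in ['w4','w5']:
    z=np.load(n+'.npz'); d=z['d']; W=z['W']
    # collar/flange/cap pixels by depth in region
    for lo,hi in [(0,0)]:
        zz=W[...,2]-(0 if n=='w4' else ctrl.get_state()['tool_pos'][2]-108.8)
        for a,b in [(88,100),(103,109),(130,142)]:
            m=(zz>a)&(zz<b); m[:, :270]=0; m[:,370:]=0; k,l,st,ce=cv2.connectedComponentsWithStats(m.astype(np.uint8)); i=1+np.argmax(st[1:,4]); print(n,a,st[i],ce[i],W[l==i].mean(0))
a=np.load('w4.npz')['im'][150:300,245:395,::-1];b=im[150:300,245:395,::-1]
cv2.imwrite('pics/w45.png',cv2.resize(np.hstack([a,b]),(800,400),interpolation=cv2.INTER_CUBIC))
im,d,W,c=cloud('top');np.savez('t5.npz',im=im,d=d,W=W)
q=W[170:245,340:415].reshape(-1,3)
for a,b in [(60,90),(195,215),(180,195),(215,260)]:
    k=q[(q[:,2]>a)&(q[:,2]<b)]
    if len(k)>3: print(a,b,len(k),k.mean(0),cv2.minAreaRect(k[:,:2].astype(np.float32)))
E
```

```text
t 8.45 pos [ 554.782 -143.365  216.702] rot [3.141 0.    2.908] F [-0.233  0.294 -1.024] open 15.955211952040138 29.99982923269272
translation cm [ 0.043 -0.158  1.67 ] turn deg [0.021 0.006 0.   ]
w4 88 [ 282  197   80   55 2095] [321.904 218.528] [496.667 162.646  94.628]
w4 103 [308 225  29  30 382] [321.38  234.188] [502.608 160.88  106.146]
w4 130 [ 284  242   76   43 1315] [321.382 260.935] [505.698 160.11  136.049]
w5 88 [ 282  197   80   55 2097] [321.778 218.544] [ 541.926 -140.268  202.47 ]
w5 103 [307 225  30  30 382] [321.435 233.969] [ 547.804 -141.893  213.85 ]
w5 130 [ 284  242   75   43 1310] [321.628 260.911] [ 550.977 -142.588  243.948]
60 90 263 [ 532.981 -142.026   76.608] ((536.525390625, -147.3980255126953), (78.86994934082031, 32.73748016357422), 27.132110595703125)
195 215 30 [ 533.503 -135.19   202.258] ((533.7283935546875, -134.63795471191406), (21.617660522460938, 6.821473121643066), 72.11277770996094)
180 195 6 [ 531.93  -135.751  193.269] ((532.4625854492188, -134.4048614501953), (25.411020278930664, 3.2654378414154053), 62.377323150634766)
```

View pics/w45.png

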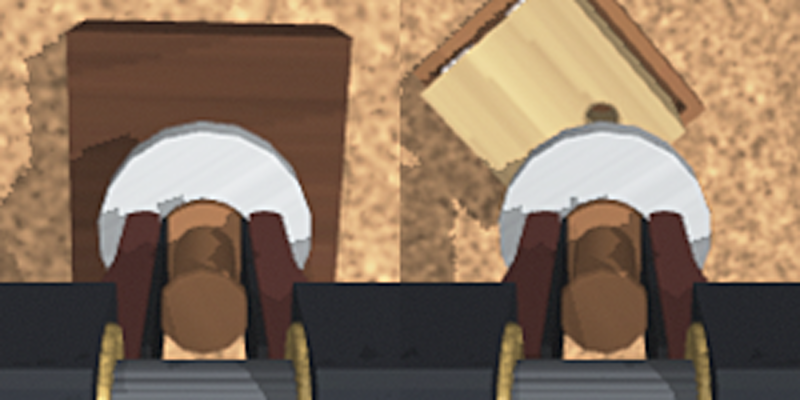

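Emit:
play_rows:
  increments:
    - {"translation": [0, -0.1, 1], "turn": [0, 0, 0], "gripper": 0.0}
    - {"translation": [0, -0.1, 2], "turn": [0, 0, 0], "gripper": 0.0}
    - {"translation": [0, -0.1, 3], "turn": [0, 0, 0], "gripper": 0.0}
    - {"translation": [0, -0.1, 3.4], "turn": [0, 0, 0], "gripper": 0.0}
    - {"translation": [0, -0.1, 3.4], "turn": [0, 0, 0], "gripper": 0.0}
    - {"translation": [0, -0.1, 3.4], "turn": [0, 0, 0], "gripper": 0.0}
    - {"translation": [0, -0.1, 3.4], "turn": [0, 0, 0], "gripper": 0.0}
    - {"translation": [0, -0.1, 3.4], "turn": [0, 0, 0], "gripper": 0.0}
    - {"translation": [0, -0.1, 3.4], "turn": [0, 0, 0], "gripper": 0.0}

```text
t: 9.45
tool_pos: [554.5, -145.5, 182.9]
tool_rot: [3.141, 0.001, 2.906]
force: [-0.2, -0.3, -1.6]
opening: 15.7
finger_force: 30.0
```

```bash
python3 -c "
from h import *
plan([554.0,-144.7,176])"
```

```text
t 9.45 pos [ 554.529 -145.535  182.939] rot [3.141 0.001 2.906] F [-0.227 -0.256 -1.599] open 15.692616634100895 29.99984085559845
translation cm [0.071 0.069 0.694] turn deg [0.009 0.03  0.   ]
```

Emit:
play_rows:
  increments:
    - {"translation": [0.05, 0.05, 0.1], "turn": [0, 0, 0], "gripper": 0.0}
    - {"translation": [0.05, 0.05, 0.2], "turn": [0, 0, 0], "gripper": 0.0}
    - {"translation": [0.05, 0.05, 0.3], "turn": [0, 0, 0], "gripper": 0.0}
    - {"translation": [0.05, 0.05, 0.4], "turn": [0, 0, 0], "gripper": 0.0}
    - {"translation": [0.05, 0.05, 0.5], "turn": [0, 0, 0], "gripper": 0.0}
    - {"translation": [0.05, 0.05, 0.55], "turn": [0, 0, 0], "gripper": 0.0}
    - {"translation": [0.05, 0.05, 0.6], "turn": [0, 0, 0], "gripper": 0.0}
    - {"translation": [0.05, 0.05, 0.65], "turn": [0, 0, 0], "gripper": 0.0}

```text
t: 10.25
tool_pos: [554.0, -144.9, 176.1]
tool_rot: [3.142, 0.0, 2.906]
force: [0.8, -0.0, -1.6]
opening: 16.1
finger_force: 30.0
```

Emit:
play_rows:
  increments:
    - {"translation": [0, 0, 0.05], "turn": [0, 0, 0], "gripper": 0.0}
    - {"translation": [0, 0, 0.1], "turn": [0, 0, 0], "gripper": 0.0}
    - {"translation": [0, 0, 0.1], "turn": [0, 0, 0], "gripper": 0.0}

```text
t: 10.55
tool_pos: [554.0, -144.9, 175.1]
tool_rot: [-3.142, -0.0, 2.906]
force: [-1.0, 0.8, -2.1]
opening: 16.2
finger_force: 30.0
```

Emit:
play_rows:
  increments:
    - {"translation": [0, 0, 0.06], "turn": [0, 0, 0], "gripper": 0.0}
    - {"translation": [0, 0, 0.12], "turn": [0, 0, 0], "gripper": 0.0}
    - {"translation": [0, 0, 0.18], "turn": [0, 0, 0], "gripper": 0.0}
    - {"translation": [0, 0, 0.18], "turn": [0, 0, 0], "gripper": 0.0}

```text
t: 10.95
tool_pos: [553.9, -144.9, 173.2]
tool_rot: [3.142, -0.0, 2.906]
force: [-0.6, -0.7, -1.5]
opening: 16.3
finger_force: 30.0
```

Emit:
play_rows:
  increments:
    - {"translation": [0, 0, 0.06], "turn": [0, 0, 0], "gripper": 0.0}
    - {"translation": [0, 0, 0.12], "turn": [0, 0, 0], "gripper": 0.0}
    - {"translation": [0, 0, 0.18], "turn": [0, 0, 0], "gripper": 0.0}
    - {"translation": [0, 0, 0.18], "turn": [0, 0, 0], "gripper": 0.0}

```text
t: 11.35
tool_pos: [553.9, -144.9, 171.4]
tool_rot: [-3.142, -0.0, 2.906]
force: [-0.2, -0.6, -1.3]
opening: 16.0
finger_force: 30.0
```

Emit:
play_rows:
  increments:
    - {"translation": [0, 0, 0.1], "turn": [0, 0, 0], "gripper": 0.0}
    - {"translation": [0, 0, 0.2], "turn": [0, 0, 0], "gripper": 0.0}
    - {"translation": [0, 0, 0.3], "turn": [0, 0, 0], "gripper": 0.0}
    - {"translation": [0, 0, 0.4], "turn": [0, 0, 0], "gripper": 0.0}
    - {"translation": [0, 0, 0.5], "turn": [0, 0, 0], "gripper": 0.0}

```text
t: 11.85
tool_pos: [553.9, -145.0, 166.4]
tool_rot: [-3.142, -0.0, 2.906]
force: [0.6, 0.4, -1.1]
opening: 15.9
finger_force: 30.0
```

Emit:
play_rows:
  increments:
    - {"translation": [0, 0, 0.12], "turn": [0, 0, 0], "gripper": 0.0}
    - {"translation": [0, 0, 0.24], "turn": [0, 0, 0], "gripper": 0.0}
    - {"translation": [0, 0, 0.36], "turn": [0, 0, 0], "gripper": 0.0}
    - {"translation": [0, 0, 0.48], "turn": [0, 0, 0], "gripper": 0.0}
    - {"translation": [0, 0, 0.6], "turn": [0, 0, 0], "gripper": 0.0}

```text
t: 12.35
tool_pos: [554.0, -144.9, 160.4]
tool_rot: [3.142, -0.0, 2.906]
force: [-0.7, -0.4, -1.0]
opening: 16.5
finger_force: 30.0
```

Emit:
play_rows:
  increments:
    - {"translation": [0, 0, 0.12], "turn": [0, 0, 0], "gripper": 0.0}
    - {"translation": [0, 0, 0.24], "turn": [0, 0, 0], "gripper": 0.0}
    - {"translation": [0, 0, 0.36], "turn": [0, 0, 0], "gripper": 0.0}
    - {"translation": [0, 0, 0.48], "turn": [0, 0, 0], "gripper": 0.0}
    - {"translation": [0, 0, 0.6], "turn": [0, 0, 0], "gripper": 0.0}

```text
t: 12.85
tool_pos: [554.0, -144.9, 154.4]
tool_rot: [3.142, -0.0, 2.906]
force: [0.1, -0.4, -1.3]
opening: 16.0
finger_force: 30.0
```

Emit:
play_rows:
  increments:
    - {"translation": [0, 0, 0.1], "turn": [0, 0, 0], "gripper": 0.0}
    - {"translation": [0, 0, 0.2], "turn": [0, 0, 0], "gripper": 0.0}
    - {"translation": [0, 0, 0.3], "turn": [0, 0, 0], "gripper": 0.0}
    - {"translation": [0, 0, 0.4], "turn": [0, 0, 0], "gripper": 0.0}
    - {"translation": [0, 0, 0.5], "turn": [0, 0, 0], "gripper": 0.0}

```text
t: 13.35
tool_pos: [554.0, -144.9, 149.5]
tool_rot: [3.142, 0.0, 2.906]
force: [0.2, -0.2, -1.8]
opening: 16.1
finger_force: 30.0
```

Emit:
play_rows:
  increments:
    - {"translation": [0, 0, 0.08], "turn": [0, 0, 0], "gripper": 0.0}
    - {"translation": [0, 0, 0.15], "turn": [0, 0, 0], "gripper": 0.0}

```text
t: 13.55
tool_pos: [554.0, -144.9, 148.0]
tool_rot: [3.142, -0.0, 2.906]
force: [-0.1, 0.5, -1.1]
opening: 16.2
finger_force: 30.0
```

Emit:
play_rows:
  increments:
    - {"translation": [0, 0, 0.08], "turn": [0, 0, 0], "gripper": 0.0}
    - {"translation": [0, 0, 0.15], "turn": [0, 0, 0], "gripper": 0.0}

```text
t: 13.75
tool_pos: [554.0, -144.9, 146.5]
tool_rot: [3.142, -0.0, 2.906]
force: [0.3, -0.4, -0.6]
opening: 15.8
finger_force: 30.0
```

Emit:
play_rows:
  increments:
    - {"translation": [0, 0, 0.05], "turn": [0, 0, 0], "gripper": 0.0}
    - {"translation": [0, 0, 0.1], "turn": [0, 0, 0], "gripper": 0.0}
    - {"translation": [0, 0, 0.15], "turn": [0, 0, 0], "gripper": 0.0}

```text
t: 14.05
tool_pos: [554.0, -144.9, 145.0]
tool_rot: [3.142, -0.0, 2.906]
force: [-0.6, 0.1, -1.8]
opening: 16.2
finger_force: 30.0
```

Emit:
play_rows:
  increments:
    - {"translation": [0, 0, 0.05], "turn": [0, 0, 0], "gripper": 0.0}
    - {"translation": [0, 0, 0.1], "turn": [0, 0, 0], "gripper": 0.0}
    - {"translation": [0, 0, 0.15], "turn": [0, 0, 0], "gripper": 0.0}

```text
t: 14.35
tool_pos: [554.0, -144.9, 143.5]
tool_rot: [3.142, -0.0, 2.906]
force: [0.4, 0.1, -1.2]
opening: 16.1
finger_force: 30.0
```

Emit:
play_rows:
  increments:
    - {"translation": [0, 0, 0.05], "turn": [0, 0, 0], "gripper": 0.0}
    - {"translation": [0, 0, 0.1], "turn": [0, 0, 0], "gripper": 0.0}
    - {"translation": [0, 0, 0.15], "turn": [0, 0, 0], "gripper": 0.0}

```text
t: 14.65
tool_pos: [554.0, -144.9, 142.0]
tool_rot: [3.142, 0.0, 2.906]
force: [-0.7, 0.2, -1.7]
opening: 16.0
finger_force: 30.0
```

Emit:
play_rows:
  increments:
    - {"translation": [0, 0, 0.05], "turn": [0, 0, 0], "gripper": 0.0}
    - {"translation": [0, 0, 0.1], "turn": [0, 0, 0], "gripper": 0.0}
    - {"translation": [0, 0, 0.15], "turn": [0, 0, 0], "gripper": 0.0}

```text
t: 14.95
tool_pos: [554.0, -144.9, 140.5]
tool_rot: [3.142, -0.0, 2.906]
force: [-0.0, 0.1, -1.7]
opening: 16.2
finger_force: 30.0
```

Emit:
play_rows:
  increments:
    - {"translation": [0, 0, 0.05], "turn": [0, 0, 0], "gripper": 0.0}
    - {"translation": [0, 0, 0.1], "turn": [0, 0, 0], "gripper": 0.0}
    - {"translation": [0, 0, 0.15], "turn": [0, 0, 0], "gripper": 0.0}

```text
t: 15.25
tool_pos: [554.0, -144.9, 139.0]
tool_rot: [3.142, 0.0, 2.906]
force: [-0.3, -0.6, -1.3]
opening: 16.0
finger_force: 30.0
```

Emit:
play_rows:
  increments:
    - {"translation": [0, 0, 0.05], "turn": [0, 0, 0], "gripper": 0.0}
    - {"translation": [0, 0, 0.1], "turn": [0, 0, 0], "gripper": 0.0}
    - {"translation": [0, 0, 0.15], "turn": [0, 0, 0], "gripper": 0.0}

```text
t: 15.55
tool_pos: [554.0, -144.9, 137.5]
tool_rot: [3.142, -0.0, 2.906]
force: [0.3, -0.3, -1.6]
opening: 16.0
finger_force: 30.0
```

Emit:
play_rows:
  increments:
    - {"translation": [0, 0, 0.05], "turn": [0, 0, 0], "gripper": 0.0}
    - {"translation": [0, 0, 0.1], "turn": [0, 0, 0], "gripper": 0.0}
    - {"translation": [0, 0, 0.15], "turn": [0, 0, 0], "gripper": 0.0}

```text
t: 15.85
tool_pos: [554.0, -144.9, 136.0]
tool_rot: [3.142, -0.0, 2.906]
force: [0.5, -0.1, -1.7]
opening: 16.2
finger_force: 30.0
```

Emit:
play_rows:
  increments:
    - {"translation": [0, 0, 0.05], "turn": [0, 0, 0], "gripper": 0.0}
    - {"translation": [0, 0, 0.1], "turn": [0, 0, 0], "gripper": 0.0}
    - {"translation": [0, 0, 0.15], "turn": [0, 0, 0], "gripper": 0.0}

```text
t: 16.15
tool_pos: [554.0, -144.9, 134.5]
tool_rot: [3.142, 0.0, 2.906]
force: [-0.3, -0.4, -1.0]
opening: 15.7
finger_force: 30.0
```

Emit:
play_rows:
  increments:
    - {"translation": [0, 0, 0.05], "turn": [0, 0, 0], "gripper": 0.0}
    - {"translation": [0, 0, 0.1], "turn": [0, 0, 0], "gripper": 0.0}
    - {"translation": [0, 0, 0.15], "turn": [0, 0, 0], "gripper": 0.0}

```text
t: 16.45
tool_pos: [554.0, -144.9, 133.0]
tool_rot: [3.142, -0.0, 2.906]
force: [-0.3, 0.4, -1.8]
opening: 16.0
finger_force: 30.0
```

Emit:
play_rows:
  increments:
    - {"translation": [0, 0, 0.05], "turn": [0, 0, 0], "gripper": 0.0}
    - {"translation": [0, 0, 0.1], "turn": [0, 0, 0], "gripper": 0.0}
    - {"translation": [0, 0, 0.15], "turn": [0, 0, 0], "gripper": 0.0}

```text
t: 16.75
tool_pos: [554.0, -144.9, 131.5]
tool_rot: [3.142, -0.0, 2.906]
force: [-0.8, 0.2, -0.7]
opening: 16.4
finger_force: 30.0
```

Emit:
play_rows:
  increments:
    - {"translation": [0, 0, 0.05], "turn": [0, 0, 0], "gripper": 0.0}
    - {"translation": [0, 0, 0.1], "turn": [0, 0, 0], "gripper": 0.0}
    - {"translation": [0, 0, 0.15], "turn": [0, 0, 0], "gripper": 0.0}

```text
t: 17.05
tool_pos: [554.0, -144.9, 130.0]
tool_rot: [3.142, 0.0, 2.906]
force: [-0.4, -0.1, -0.8]
opening: 16.1
finger_force: 30.0
```

Emit:
play_rows:
  increments:
    - {"translation": [0, 0, 0.05], "turn": [0, 0, 0], "gripper": 0.0}
    - {"translation": [0, 0, 0.1], "turn": [0, 0, 0], "gripper": 0.0}
    - {"translation": [0, 0, 0.15], "turn": [0, 0, 0], "gripper": 0.0}

```text
t: 17.35
tool_pos: [554.4, -145.1, 128.9]
tool_rot: [3.141, 0.001, 2.906]
force: [0.5, 0.4, 4.1]
opening: 15.5
finger_force: 30.0
```

Emit:
play_rows:
  increments:
    - {"translation": [0, 0, -0.03], "turn": [0, 0, 0], "gripper": 0.0}
    - {"translation": [0, 0, -0.03], "turn": [0, 0, 0], "gripper": 0.0}
    - {"translation": [0, 0, -0.03], "turn": [0, 0, 0], "gripper": 0.0}

```text
t: 17.65
tool_pos: [554.1, -145.0, 129.0]
tool_rot: [3.142, 0.0, 2.906]
force: [0.8, 1.2, 2.2]
opening: 15.8
finger_force: 30.0
```

Emit:
play_rows:
  increments:
    - {"translation": [0, 0, 0], "turn": [0, 0, 0], "gripper": 0.25}
    - {"translation": [0, 0, 0], "turn": [0, 0, 0], "gripper": 0.41}
    - {"translation": [0, 0, 0], "turn": [0, 0, 0], "gripper": 0.41}
    - {"translation": [0, 0, 0], "turn": [0, 0, 0], "gripper": 0.41}
    - {"translation": [0, 0, 0], "turn": [0, 0, 0], "gripper": 0.41}
    - {"translation": [0, 0, 0], "turn": [0, 0, 0], "gripper": 0.41}

```text
t: 18.25
tool_pos: [554.0, -144.9, 128.8]
tool_rot: [3.142, -0.0, 2.906]
force: [0.8, -0.5, 0.2]
opening: 35.8
finger_force: 0.0
```

```bash
python3 w.py w6 | grep "^t "; python3 - <<'E'
from h import *
z=np.load('w6.npz');cv2.imwrite('pics/w6c.png',cv2.resize(z['im'][150:350,220:420,::-1],(500,500),interpolation=cv2.INTER_CUBIC))
W=z['W'][150:300,245:395].reshape(-1,3)
for a,b in [(73,82),(108,120),(122,130),(150,162)]:
    k=W[(W[:,2]>a)&(W[:,2]<b)]; k=k[np.hypot(k[:,0]-554,k[:,1]+145)<60]; print(a,len(k),np.median(k,0) if len(k) else '')
E
```

```text
t 18.25 pos [ 553.959 -144.911  128.794] rot [ 3.142 -0.     2.906] F [ 0.781 -0.519  0.172] open 35.83386423997256 0.0
73 4540 [ 527.926 -169.437   77.609]
108 2744 [ 543.387 -140.832  115.387]
122 678 [ 548.275 -142.609  126.638]
150 1453 [ 550.662 -144.484  156.5  ]
```

View pics/w6c.png

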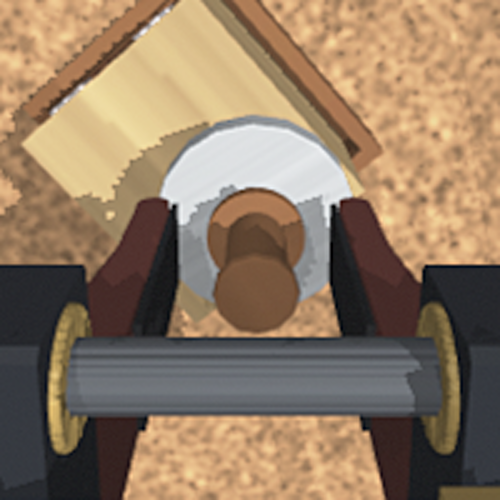

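Emit:
play_rows:
  increments:
    - {"translation": [0, 0, 0.3], "turn": [0, 0, 0], "gripper": 0.41}
    - {"translation": [0, 0, 0.6], "turn": [0, 0, 0], "gripper": 0.41}
    - {"translation": [0, 0, 0.9], "turn": [0, 0, 0], "gripper": 0.41}
    - {"translation": [0, 0, 1.15], "turn": [0, 0, 0], "gripper": 0.41}
    - {"translation": [0, 0, 1.25], "turn": [0, 0, 0], "gripper": 0.41}

```text
t: 18.8
tool_pos: [553.8, -144.9, 115.9]
tool_rot: [-3.142, -0.001, 2.906]
force: [0.3, 0.6, -0.5]
opening: 36.1
finger_force: 0.0
```

Emit:
play_rows:
  increments:
    - {"translation": [0, 0, 0.05], "turn": [0, 0, 0], "gripper": 0.41}
    - {"translation": [0, 0, 0.1], "turn": [0, 0, 0], "gripper": 0.41}
    - {"translation": [0, 0, 0.15], "turn": [0, 0, 0], "gripper": 0.41}
    - {"translation": [0, 0, 0.2], "turn": [0, 0, 0], "gripper": 0.41}

```text
t: 19.2
tool_pos: [554.4, -145.1, 114.8]
tool_rot: [3.141, 0.001, 2.906]
force: [0.2, -0.9, 3.9]
opening: 36.3
finger_force: 2.3
```

Emit:
play_rows:
  increments:
    - {"translation": [0, 0, 0.06], "turn": [0, 0, 0], "gripper": 0.41}
    - {"translation": [0, 0, 0.12], "turn": [0, 0, 0], "gripper": 0.41}
    - {"translation": [0, 0, 0.18], "turn": [0, 0, 0], "gripper": 0.41}
    - {"translation": [0, 0, 0.24], "turn": [0, 0, 0], "gripper": 0.41}
    - {"translation": [0, 0, 0.3], "turn": [0, 0, 0], "gripper": 0.41}

```text
t: 19.7
tool_pos: [554.0, -145.0, 111.3]
tool_rot: [-3.142, 0.0, 2.906]
force: [-0.5, -0.4, 4.2]
opening: 36.0
finger_force: 2.3
```

Sliding at about 5 N; continue to ~94.

Emit:
play_rows:
  increments:
    - {"translation": [0, 0, 0.1], "turn": [0, 0, 0], "gripper": 0.41}
    - {"translation": [0, 0, 0.2], "turn": [0, 0, 0], "gripper": 0.41}
    - {"translation": [0, 0, 0.3], "turn": [0, 0, 0], "gripper": 0.41}
    - {"translation": [0, 0, 0.4], "turn": [0, 0, 0], "gripper": 0.41}
    - {"translation": [0, 0, 0.5], "turn": [0, 0, 0], "gripper": 0.41}
    - {"translation": [0, 0, 0.6], "turn": [0, 0, 0], "gripper": 0.41}
    - {"translation": [0, 0, 0.7], "turn": [0, 0, 0], "gripper": 0.41}
    - {"translation": [0, 0, 0.8], "turn": [0, 0, 0], "gripper": 0.41}

```text
t: 20.5
tool_pos: [554.0, -145.0, 103.3]
tool_rot: [-3.142, 0.0, 2.906]
force: [-0.5, -0.9, 3.2]
opening: 35.7
finger_force: 2.3
```

Emit:
play_rows:
  increments:
    - {"translation": [0, 0, 0.1], "turn": [0, 0, 0], "gripper": 0.41}
    - {"translation": [0, 0, 0.2], "turn": [0, 0, 0], "gripper": 0.41}
    - {"translation": [0, 0, 0.3], "turn": [0, 0, 0], "gripper": 0.41}
    - {"translation": [0, 0, 0.4], "turn": [0, 0, 0], "gripper": 0.41}
    - {"translation": [0, 0, 0.5], "turn": [0, 0, 0], "gripper": 0.41}
    - {"translation": [0, 0, 0.6], "turn": [0, 0, 0], "gripper": 0.41}
    - {"translation": [0, 0, 0.7], "turn": [0, 0, 0], "gripper": 0.41}

```text
t: 21.2
tool_pos: [554.0, -144.9, 96.2]
tool_rot: [3.142, -0.0, 2.906]
force: [0.4, -1.2, 4.8]
opening: 36.2
finger_force: 2.3
```

Emit:
play_rows:
  increments:
    - {"translation": [0, 0, 0.08], "turn": [0, 0, 0], "gripper": 0.41}
    - {"translation": [0, 0, 0.16], "turn": [0, 0, 0], "gripper": 0.41}
    - {"translation": [0, 0, 0.24], "turn": [0, 0, 0], "gripper": 0.41}
    - {"translation": [0, 0, 0.32], "turn": [0, 0, 0], "gripper": 0.41}
    - {"translation": [0, 0, 0.4], "turn": [0, 0, 0], "gripper": 0.41}

```text
t: 21.7
tool_pos: [554.0, -144.9, 92.2]
tool_rot: [3.142, -0.0, 2.906]
force: [-0.5, -1.2, 4.6]
opening: 35.8
finger_force: 2.3
```

Emit:
play_rows:
  increments:
    - {"translation": [0, 0, 0.04], "turn": [0, 0, 0], "gripper": 0.41}
    - {"translation": [0, 0, 0.08], "turn": [0, 0, 0], "gripper": 0.41}
    - {"translation": [0, 0, 0.12], "turn": [0, 0, 0], "gripper": 0.41}

```text
t: 22.0
tool_pos: [554.0, -144.9, 91.1]
tool_rot: [3.142, 0.0, 2.906]
force: [0.3, -1.0, 4.5]
opening: 36.2
finger_force: 2.3
```

Emit:
play_rows:
  increments:
    - {"translation": [0, 0, 0.04], "turn": [0, 0, 0], "gripper": 0.41}
    - {"translation": [0, 0, 0.08], "turn": [0, 0, 0], "gripper": 0.41}

```text
t: 22.2
tool_pos: [554.0, -144.9, 90.3]
tool_rot: [3.142, 0.0, 2.906]
force: [-0.7, -0.9, 4.8]
opening: 36.3
finger_force: 2.3
```

Emit:
play_rows:
  increments:
    - {"translation": [0, 0, 0.04], "turn": [0, 0, 0], "gripper": 0.41}
    - {"translation": [0, 0, 0.08], "turn": [0, 0, 0], "gripper": 0.41}

```text
t: 22.4
tool_pos: [554.0, -144.9, 89.5]
tool_rot: [3.142, -0.0, 2.906]
force: [-1.3, -0.7, 5.9]
opening: 36.1
finger_force: 2.3
```

Emit:
play_rows:
  increments:
    - {"translation": [0, 0, 0.03], "turn": [0, 0, 0], "gripper": 0.41}
    - {"translation": [0, 0, 0.06], "turn": [0, 0, 0], "gripper": 0.41}

```text
t: 22.6
tool_pos: [554.1, -145.0, 89.1]
tool_rot: [3.141, 0.0, 2.906]
force: [-1.4, -0.7, 7.4]
opening: 35.9
finger_force: 3.8
```

Emit:
play_rows:
  increments:
    - {"translation": [0, 0, 0.03], "turn": [0, 0, 0], "gripper": 0.41}
    - {"translation": [0, 0, 0.03], "turn": [0, 0, 0], "gripper": 0.41}

```text
t: 22.8
tool_pos: [554.2, -144.9, 89.0]
tool_rot: [3.141, 0.0, 2.906]
force: [-1.6, -1.1, 8.3]
opening: 36.2
finger_force: 4.1
```

Emit:
play_rows:
  increments:
    - {"translation": [0, 0, -0.1], "turn": [0, 0, 0], "gripper": 0.41}
    - {"translation": [0, 0, -0.4], "turn": [0, 0, 0], "gripper": 0.41}
    - {"translation": [0, 0, -0.8], "turn": [0, 0, 0], "gripper": 0.45}
    - {"translation": [0, 0, -2], "turn": [0, 0, 0], "gripper": 0.45}
    - {"translation": [0, 0, -4], "turn": [0, 0, 0], "gripper": 0.45}
    - {"translation": [0, 0, -6], "turn": [0, 0, 0], "gripper": 0.45}
    - {"translation": [0, 0, -8], "turn": [0, 0, 0], "gripper": 0.45}
    - {"translation": [0, 0, -10], "turn": [0, 0, 0], "gripper": 0.45}
    - {"translation": [0, 0, -12], "turn": [0, 0, 0], "gripper": 0.45}
    - {"translation": [0, 0, -13], "turn": [0, 0, 0], "gripper": 0.45}
    - {"translation": [0, 0, -13], "turn": [0, 0, 0], "gripper": 0.45}
    - {"translation": [0, 0, -13], "turn": [0, 0, 0], "gripper": 0.45}

```text
t: 24.0
tool_pos: [553.7, -144.7, 218.2]
tool_rot: [3.141, -0.0, 2.906]
force: [-1.1, 0.6, -0.2]
opening: 39.6
finger_force: 0.0
```

```bash
python3 w.py w7 | grep -v "^36"; python3 - <<'E'
from h import *
z=np.load('w7.npz');cv2.imwrite('pics/w7c.png',cv2.resize(z['im'][100:300,220:420,::-1],(500,500),interpolation=cv2.INTER_CUBIC))
E
```

```text
t 24.0 pos [ 553.722 -144.657  218.235] rot [ 3.141 -0.     2.906] F [-1.07   0.615 -0.182] open 39.55768648800868 0.0
translation cm [11.432 28.299 -1.166] turn deg [ 0.011 -0.026 -0.   ]
72 85 [ 255  142   79   98 2895] [ 538.164 -173.006   77.677] ((546.9525756835938, -161.80661010742188), (80.28617858886719, 71.21240234375), 27.463184356689453)
88 100 [ 297  173   50   47 1299] [ 548.478 -143.344   89.706] ((552.4691162109375, -144.44827270507812), (50.64698791503906, 48.089725494384766), 78.84161376953125)
```

View pics/w7c.png

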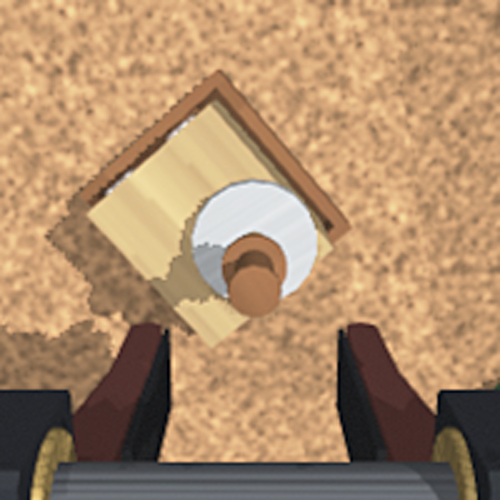

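The collar's top is at 89.7 mm and the house's top at 77.7 mm, so the 12 mm collar is lying flat on the house. The gauge is upright and the fingers are clear of it.

```bash
python3 -c "
from h import *
W=np.load('w7.npz')['W'].reshape(-1,3);k=W[(W[:,2]>150)&(W[:,2]<162)&(np.hypot(W[:,0]-554,W[:,1]+145)<14)];print(len(k),k.mean(0))
print(workorder.sign_off())"
```

```text
363 [ 553.363 -144.613  156.519]
the job is handed in; nothing more can be done
None
```

The job is handed in, but sign-off gave no verdict. The gauge stands in the chimney hole with its rod on the floor and its collar resting on the house top. The hole measures about 47 mm deep, and the largest force I read was about 8 N.

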